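# Clamp the doming block in the cam vice to the lever's click

### The arm

A 6-joint arm with a two-finger parallel gripper is mounted at the origin on the work surface; the furniture and walls round the work are solid. World frame = base frame: x ahead of the robot, y to its left, z up, the work surface at z = 0. Lengths are in m, angles in rad, forces in N, time in s.
With the tool pointing down it reaches from about 0.25 to 0.725 m from the base axis. Payload 4 kg.
Tool frame: the origin (TCP) lies midway between the tips of the shut fingers; the grasp point (between the pads) lies 19 mm behind it; y points along the fingers, x is the direction in which the jaws open and shut, and the axes are right-handed (so a half turn about y gives the same grasp; the last joint's range is limited). The gripper opens to 85 mm and grips with 20 to 120 N. Pads are 22 mm wide; open, the fingers measure 114 mm over their backs; the gripper's body (76 mm by 85 mm) begins 54 mm behind the grasp point. The pads swing forward as they close: fully open they stand 13 mm farther back than shut.
Start: joints at [1.192, 0.241, 0.005, 1.335, 0, 1.571], TCP at [0.185, 0.465, 0.231] pointing down, gripper open.
Joint ranges: [-2.72, 2.72], [-1.05, 1.87], [-1.09, 1.28], [-1.99, 2.15], [-1.42, 1.44], [-3.14, 3.14]. Speed limits (rad/s): [2.79, 2.79, 3.14, 3.14, 3.14, 3.14].

### API

Orientations are given as a unit quaternion [x, y, z, w].
In Python, from workcell import bot gives the robot as it stands. The module is installed in compiled form; this text tells all that it offers.
- The arm moves only by the shell command python3 -m inch 'ROWS'. ROWS is text: rows parted by semicolons, each of 7 numbers parted by spaces: the turn, a rotation vector about the tool's x, y, z in degrees, then the shift along the tool's x, y, z in mm, then the closure, from 0 (fully open) to 1 (shut). In form: ax ay az dx dy dz fingers; .... A call has 1 to 12 rows; each row shifts and turns the commanded pose from where the row before left it, along the tool's axes as they then stand; what a row does not reach is not made up. A row lasts 1/8 s, in which the tool goes at most 62.5 mm and 10.7 degrees, less where a joint would pass 70% of its speed; a pose out of reach is approached as far as the arm can. A call with a gripper value outside its range is refused whole. The fingers move at their own pace and stop on an object; the grip force is fixed at half the most. Time passes only in rows, so rows that do not move let the fingers close. It gives the time, the measured TCP pose, the force and the opening at its end, in the units of the state.
- bot.get_obs(): the state, without advancing time (a new reading comes with each control period).
- bot.camera(name): name is "side" or "top" or "wrist"; returns a dict with "color" (480x640x3 uint8, blue, green, red), "fx", "fy", "cx", "cy" (pixels), "k1" (the pictures are not rectified: a ray, as slopes to the right and down, at radius r is drawn at 1 + k1 r^2 times it, then the intrinsics apply), "extrinsics" (4x4, takes a point from world to camera coordinates). Camera axes: x right, y up, looking along -z (the intrinsics and any distortion apply to the point x, -y, -z); pixel columns grow to the right and rows downward; lengths in m; the calibration is good to about 2 mm. A picture is of the moment at which its call begins. There is no depth.
- bot.job_done(): hands the job in, once; it reports no verdict.
Trained networks look in the newest picture that a camera, given by its name, has taken for a name from the list of things; names that differ only in an ending like _2 or _b are one class to them, and where a whole thing is asked for, a point or a joint stands for the part that bears it (a point fixed in the world has none). Each returns a list of dicts, best first, with "conf" (0 to 1); they miss things now and then, are a little off and sometimes report something else, mostly with a low value. They report only what shows in the picture. A call takes as long as a camera call.
- bot.look_for(name, camera): "extent" ([left, top, right, bottom] in pixels, round what is visible of it).
- bot.cut_out(name, camera): "region" (480x640 bool, what is visible of it) and "extent" ([left, top, right, bottom] in pixels, round what is visible of it).
- bot.spot_point(name, camera): "point" ([column, row] in pixels: a listed point, or the origin of a listed thing).
The state is a dict: "clock": time; "joint_pos": joint angles; "joint_vel": joint speeds; "tau": joint torques, N m; "eef_pos": TCP position; "tool_rot": TCP orientation; "ft_force": force on the tool from outside, world axes, zero at the start; "ft_torque": the same for the moment, N m; "grip_width": finger opening in m.
Only numpy, scipy, OpenCV 4.12 (cv2) and the standard library are available. Lean on these libraries where they do the work, as an engineer would, in place of code of your own. Each camera call takes 0.05 s, during which the arm holds its last target.

### The job

Lay the doming block on the bed of the cam vice, flat, cups up and square between the open jaws. Then pull the vice's black-gripped lever slowly clockwise (seen from above) until it clicks and gives, stop there without forcing it on, and let go, so that the block stays clamped at the set force and is not over-tightened. Do not disturb the tools lying round about.

Things in the scene. Friction and masses are not known exactly. Their poses are not given: they have to be found in the camera images.
- doming_block: Plain grey metal doming block, 52 x 52 x 26 mm, about 0.4 kg, with round cups in its top. It lies on the table on the robot's right. Origin: centre of its underside; z up out of the cups, x and y square to its four sides.
- vice: Low grey cam vice, fixed. Origin at table level under the upright cam axis; +y runs along the bed to the jaws. Bed: two steel ways, top 22 mm up, x -29 to 29 mm. Lay the block centred on x 0, y 99.5 mm. Jaw faces, open: y 70 mm (moving jaw) and 129 to 134 mm (bolted stop jaw, not measured, differs each time), so 3.5 mm or more is free each side. Jaws 64 mm wide, bolts 54 mm up.
- jaw: Moving jaw of the vice, grey with a grooved steel face. Origin at table level under the middle of its face; it slides along the vice's +y, 10 mm for each radian the lever is turned clockwise, pushes the block against the stop jaw and holds it. The cam locks itself: the jaw stays where the lever is left.
- cam_axis (a point): Point on the upright axis about which the lever turns, 69 mm above the table, at the level of the lever. Axes as the vice's.
- lever_grip (a point): Middle of the lever's black grip, 125 mm from cam_axis, 69 mm up. x points out along the lever. Round, 23 mm thick, 92 to 158 mm out. It starts along the vice's +x; clockwise closes. Pulled here it takes 4 to 7 N while the jaw travels; once the block is held it climbs within 0.2 rad to the click at 8 to 11 N, then gives for 0.12 rad, falling to half; past that it over-tightens. Pull slower than 40 mm/s.
- rivet_tin: Round grey tin, 54 mm across, 24 mm high; origin centre of its underside. Leave alone.
- nippers: Side cutters with black grips, 139 x 41 x 12 mm, lying flat under the sweep of the lever; origin at their middle, long along y. Leave alone.

How it is judged:
By the outcome, as a careful person would: the job done as asked, in the order asked, and still so for the second after the job is handed in, with the robot touching nothing.
It also fails if it takes over 72 s, if anything falls off the work surface, if the arm or the gripper's body presses on something with over 40 N, if the wrist force passes 120 N, or if a joint passes its speed limit or range.

## Working session

There is one attempt and no reset: what is moved stays moved. The work goes in short steps, Python scripts to look and compute and a shell command to move; the robot and the scene stay as the last step left them, time stands still between calls to the robot, and variables do not carry over. Pictures are saved under pics/ and viewed, and the job is handed in when it is done.

```bash
mkdir -p pics; ls; python3 - <<'E'
from workcell import bot
import cv2
o=bot.get_obs()
for k,v in o.items(): print(k,v)
for n in ["side","top","wrist"]:
    c=bot.camera(n); cv2.imwrite(f"pics/{n}0.png",c["color"]); print(n,c["fx"],c["fy"],c["cx"],c["cy"],c["k1"]); print(c["extrinsics"])
    for t in ["doming_block","vice","jaw","cam_axis","lever_grip","rivet_tin","nippers"]:
        print(t,[(r["point"],round(r["conf"],2)) for r in bot.spot_point(t,n)][:3],[(r["extent"],round(r["conf"],2)) for r in bot.look_for(t,n)][:2])
print(bot.get_obs()["clock"])
E
```

```text
pics
clock 0.0
joint_pos [1.19200159e+00 2.41418135e-01 3.71885920e-03 1.33517986e+00
 2.30042427e-07 1.57080857e+00]
joint_vel [ 7.81904987e-05  5.42998473e-04  1.32573768e-03 -6.95166183e-04
  1.02068604e-03  1.89935222e-03]
tau [ 2.17155930e-04 -3.72321117e+01  2.52407169e+01  1.70170027e-02
  9.52359983e-05 -3.96028810e-06]
eef_pos [0.18466854 0.46397301 0.23040832]
tool_rot [ 0.58560788  0.39631213 -0.39753106 -0.58478129]
ft_force [-0.63742096 -0.87872112 -0.32085995]
ft_torque [0.00058103 0.05205493 0.01978412]
grip_width 0.08539935046575746
side 485.9697211811314 485.9697211811314 317.6757156718095 238.89618778958814 0.024032455343230223
[[-0.99329909 -0.11555397 -0.00204747  0.52295391]
 [ 0.03792527 -0.34263727  0.93870196 -0.10555585]
 [-0.10917228  0.93233416  0.34472371 -1.1983184 ]
 [ 0.          0.          0.          1.        ]]
doming_block [] []
vice [([328.3, 316.9], 0.76)] [([252.1, 278.4, 357.5, 368.2], 0.75)]
jaw [([326.0, 333.0], 0.79), ([285.0, 290.5], 0.58), ([328.0, 287.0], 0.56)] [([306.6, 304.4, 343.1, 322.5], 0.62)]
cam_axis [] []
lever_grip [([270.3, 2
[... 726 characters left out ...]
185.0, 234.5, 296.7], 0.89), ([450.4, 244.4, 487.2, 279.5], 0.68)]
lever_grip [([215.5, 199.4], 0.92)] [([197.7, 179.6, 221.2, 272.1], 0.64)]
rivet_tin [([429.9, 225.6], 0.77)] [([420.4, 211.7, 444.3, 238.1], 0.8)]
nippers [([271.2, 216.2], 0.94)] [([241.5, 203.1, 305.1, 225.2], 0.69)]
wrist 398.7257362844954 398.7257362844954 316.35622828896686 245.90942593030607 -0.030492625626316567
[[ 0.37074739  0.92873311  0.00109057 -0.50049297]
 [-0.89583189  0.35792261 -0.26339443  0.0319099 ]
 [-0.24501347  0.09667583  0.96468761 -0.37775938]
 [ 0.          0.          0.          1.        ]]
doming_block [] []
vice [] []
jaw [] []
cam_axis [] []
lever_grip [] []
rivet_tin [] []
nippers [] []
2.25
```

View pics/top0.png

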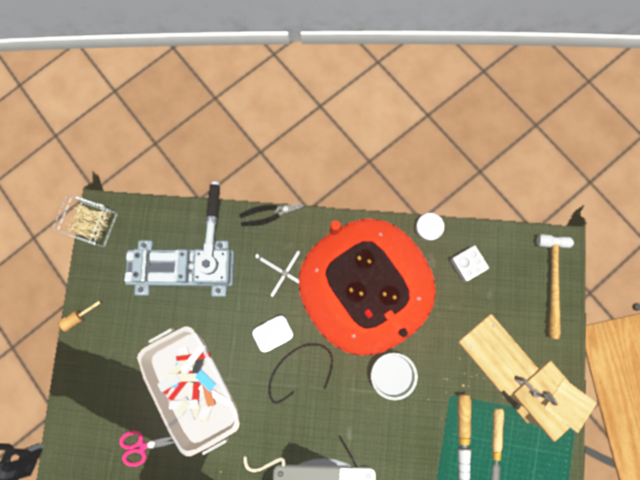

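View pics/side0.png

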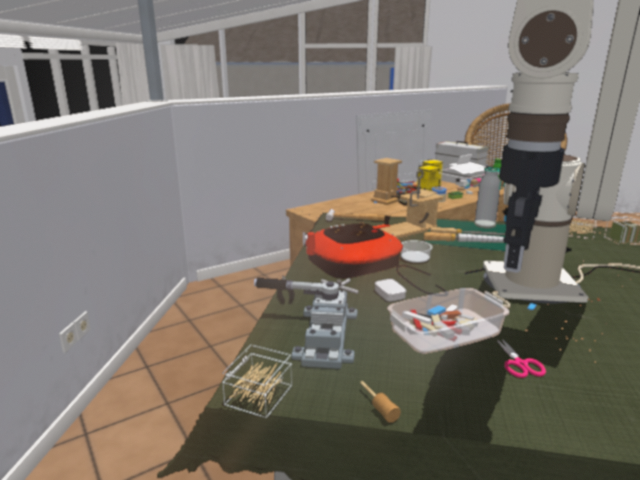

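View pics/wrist0.png

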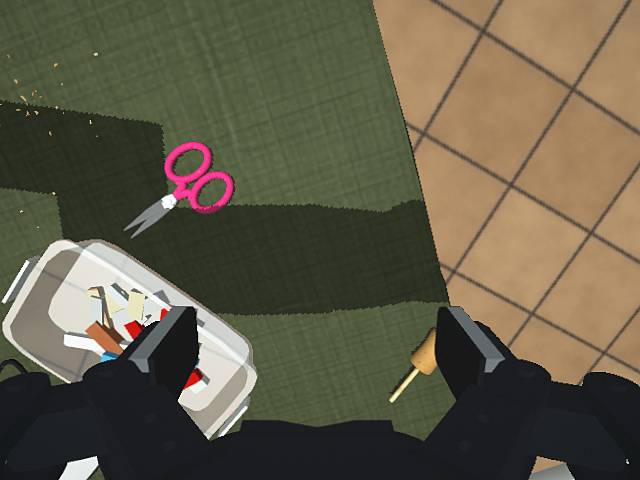

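```bash
cat > h.py <<'E'
import numpy as np, cv2
from scipy.spatial.transform import Rotation as R
from workcell import bot
def ray(c,p):
    d=np.array([(p[0]-c["cx"])/c["fx"],(p[1]-c["cy"])/c["fy"]]); u=d.copy()
    for _ in range(20): u=d/(1+c["k1"]*(u@u))
    E=np.array(c["extrinsics"]); Rm=E[:3,:3]; o=-Rm.T@E[:3,3]
    return o, Rm.T@np.array([u[0],-u[1],-1.])
def at(c,p,z):
    o,d=ray(c,p); return o+d*(z-o[2])/d[2]
def proj(c,P):
    E=np.array(c["extrinsics"]); q=E[:3,:3]@np.array(P)+E[:3,3]
    u=np.array([q[0],-q[1]])/-q[2]; u=u*(1+c["k1"]*(u@u))
    return np.array([u[0]*c["fx"]+c["cx"],u[1]*c["fy"]+c["cy"]])
def tri(l):
    A=np.zeros((3,3));b=np.zeros(3)
    for o,d in l:
        d=d/np.linalg.norm(d);M=np.eye(3)-np.outer(d,d);A+=M;b+=M@o
    return np.linalg.solve(A,b)
def pose():
    o=bot.get_obs(); return np.array(o["eef_pos"]),R.from_quat(o["tool_rot"]),o
E
python3 - <<'E'
from h import *
c=bot.camera("top")
img=c["color"]
for n,z in [("doming_block",0.013),("rivet_tin",.012),("nippers",.006),("vice",.035)]:
    for r in bot.cut_out(n,"top")[:1]:
        m=r["region"].astype(np.uint8); cn=max(cv2.findContours(m,0,2)[0],key=cv2.contourArea)
        pts=np.array([at(c,p[0],z)[:2]*1000 for p in cn],np.float32)
        print(n,round(r["conf"],2),cv2.minAreaRect(pts))
print("block o",at(c,(469.3,264),0),"vice o",at(c,(210.8,267.8),0),"jaw",at(c,(180.7,268.7),0),"cam",at(c,(205.2,265),.069),"grip",at(c,(215.5,199.4),.069),"tin",at(c,(429.9,225.6),0),"nip",at(c,(271.2,216.2),0))
p,q,o=pose(); print(p,q.as_matrix().round(3))
cv2.imwrite("pics/a1.png",cv2.resize(img[170:310,110:310],None,fx=4,fy=4,interpolation=cv2.INTER_CUBIC))
cv2.imwrite("pics/a2.png",cv2.resize(img[200:300,400:520],None,fx=5,fy=5,interpolation=cv2.INTER_CUBIC))
cs=bot.camera("side")
cv2.imwrite("pics/a3.png",cv2.resize(cs["color"][260:380,220:380],None,fx=5,fy=5,interpolation=cv2.INTER_CUBIC))
E
```

```text
doming_block 0.87 ((488.395751953125, -283.5398254394531), (52.697391510009766, 61.09125900268555), 29.912925720214844)
rivet_tin 0.68 ((562.3329467773438, -205.79579162597656), (49.77375030517578, 52.90958023071289), 0.517835795879364)
nippers 0.94 ((593.3291015625, 115.98670959472656), (41.0773811340332, 136.64283752441406), 14.789668083190918)
vice 0.73 ((531.5172729492188, 295.3388366699219), (230.7925567626953, 219.9786376953125), 1.0037964582443237)
block o [ 0.48892995 -0.2879237   0.        ] vice o [0.47525245 0.23939547 0.        ] jaw [0.47254408 0.30243653 0.        ] cam [0.47221084 0.2319999  0.069     ] grip [0.60185941 0.21921172 0.069     ] tin [ 0.56773308 -0.21008088  0.        ] nip [0.58493746 0.11805844 0.        ]
[0.18490099 0.46456731 0.23131068] [[ 0.37   0.    -0.929]
 [ 0.929  0.     0.37 ]
 [ 0.    -1.     0.   ]]
```

View pics/a1.png

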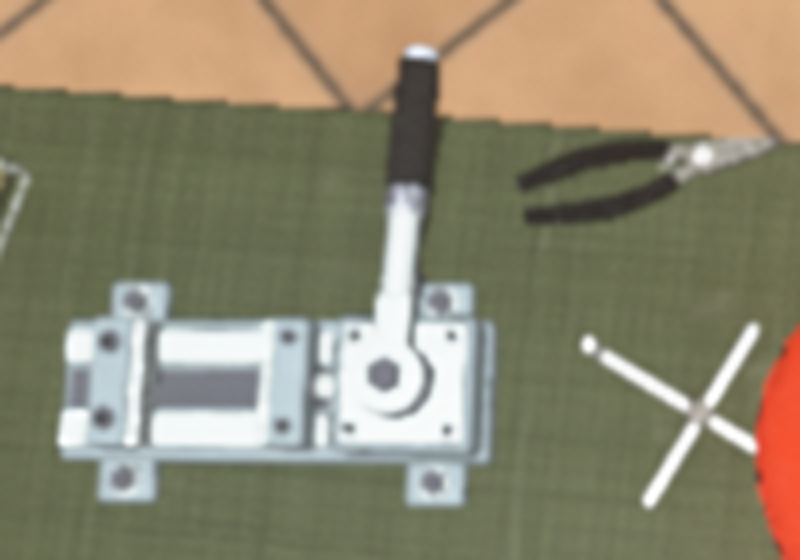

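View pics/a2.png

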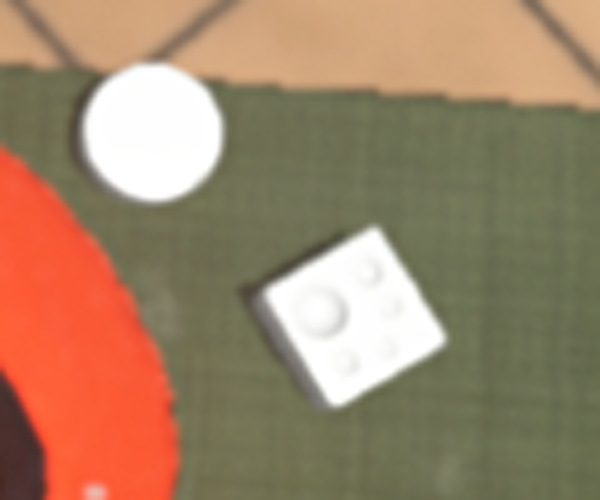

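View pics/a3.png

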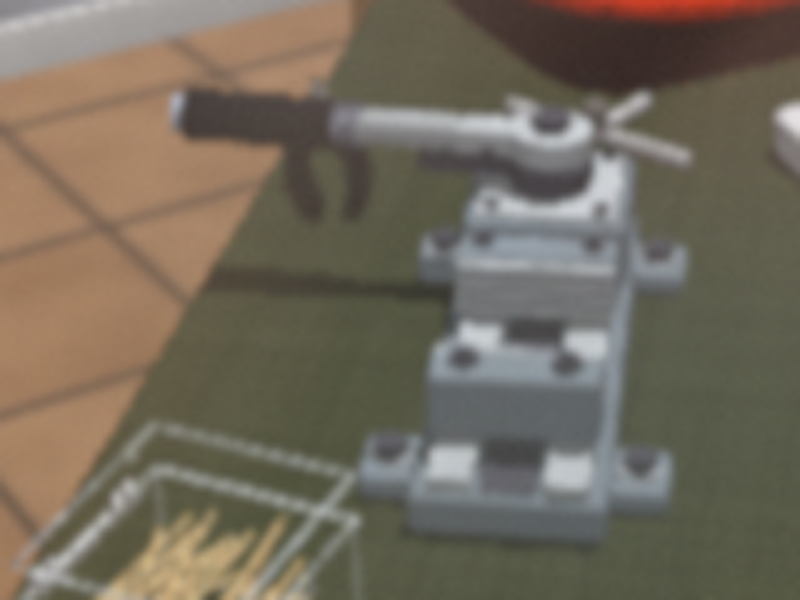

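```bash
python3 - <<'E'
from h import *
c=bot.camera("top"); cs=bot.camera("side")
T=lambda u,v,z:at(c,(110+u/4,170+v/4),z)*1000
B=lambda u,v,z:at(c,(400+u/5,200+v/5),z)*1000
S=lambda u,v,z:at(cs,(220+u/5,260+v/5),z)*1000
P=np.array([B(*p,.026) for p in [(265,295),(378,228),(447,342),(335,408)]]);print("block",P.round(0),P.mean(0).round(1))
for i in range(4):
    d=P[(i+1)%4]-P[i];print(np.linalg.norm(d).round(1),np.degrees(np.arctan2(d[1],d[0])).round(1))
print("tin top",B(152,132,.024))
print("feet",[T(*p,.012).round(0)[:2] for p in [(134,300),(440,300),(122,478),(432,482)]])
print("mjaw",[T(*p,.054).round(0)[:2] for p in [(288,337),(283,426)]],"stop",[T(*p,.054).round(0)[:2] for p in [(109,341),(103,418)]])
print("hub",T(384,376,.085),"tip",T(420,52,.069),"gripmid",T(413,120,.069))
print("side: feet",[S(*p,.012).round(0)[:2] for p in [(388,448),(640,463),(444,240),(657,252)]],"mjaw",[S(*p,.054).round(0)[:2] for p in [(483,240),(593,244)]],"stop",[S(*p,.054).round(0)[:2] for p in [(463,358),(567,363)]], "hub",S(550,118,.085),"tip",S(178,112,.069))
def r(f,cam,u,v,off,k): return ray(cam,(off[0]+u/k,off[1]+v/k))
tr=lambda a,b: tri([r(0,c,*a,(110,170),4),r(0,cs,*b,(220,260),5)])*1000
for n,a,b in [("hub",(384,376),(550,118)),("f",(134,300),(388,448)),("f",(122,478),(640,463)),("f",(440,300),(444,240)),("f",(432,482),(657,252)),("mj",(288,337),(483,240)),("mj",(283,426),(593,244)),("st",(109,341),(463,358)),("st",(103,418),(567,363)),("tip",(420,52),(178,112))]:
    print(n,tr(a,b).round(1))
E
```

```text
block [[ 495. -249.   26.]
 [ 522. -295.   26.]
 [ 477. -320.   26.]
 [ 451. -275.   26.]] [ 486.3 -284.6   26. ]
53.3 -59.2
51.9 -150.7
52.3 120.4
51.5 30.3
tin top [ 560.91692819 -206.30324563   24.        ]
feet [array([519., 381.]), array([521., 220.]), array([427., 379.]), array([428., 219.])]
mjaw [array([495., 284.]), array([451., 283.])] stop [array([492., 374.]), array([454., 374.])]
hub [472.10706977 226.0754066   85.        ] tip [635.30258866 222.14787602  69.        ] gripmid [600.62676091 223.61683324  69.        ]
side: feet [array([520., 379.]), array([427., 378.]), array([520., 217.]), array([429., 218.])] mjaw [array([494., 293.]), array([451., 291.])] stop [array([491., 382.]), array([454., 381.])] hub [472.59492603 243.74271437  85.        ] tip [633.7915714  221.86105713  69.        ]
hub [473.5 228.2  77.5]
f [519.3 380.1  13. ]
f [427.  379.1  12.8]
f [520.5 219.4  13.2]
f [428.3 218.8  12.6]
mj [495.4 285.1  49.7]
mj [451.4 284.5  50.3]
st [492.1 375.6  50.1]
st [454.  375.3  50.4]
tip [634.5 222.   69.2]
```

```bash
python3 - <<'E'
from h import *
c=bot.camera("top"); cs=bot.camera("side")
cv2.imwrite("pics/b1.png",cv2.resize(c["color"][238:298,120:220],None,fx=8,fy=8,interpolation=cv2.INTER_CUBIC))
cv2.imwrite("pics/b2.png",cv2.resize(cs["color"][300:350,290:360],None,fx=11,fy=11,interpolation=cv2.INTER_CUBIC))
E
```

```text
(no output)
```

View pics/b1.png

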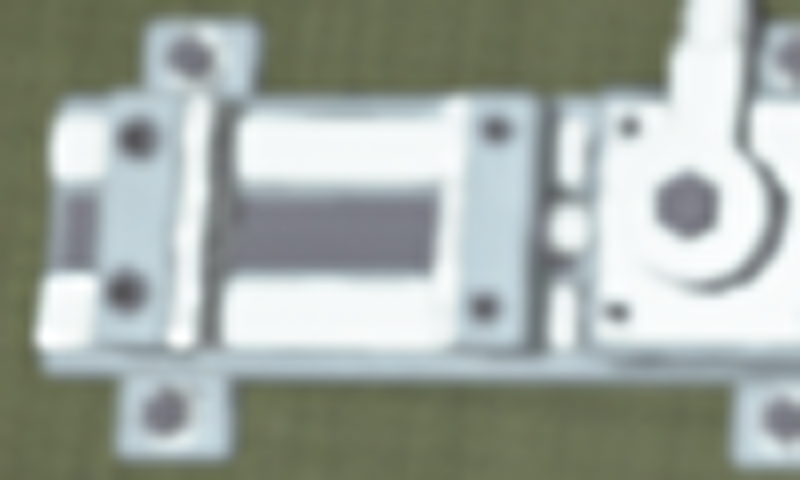

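View pics/b2.png

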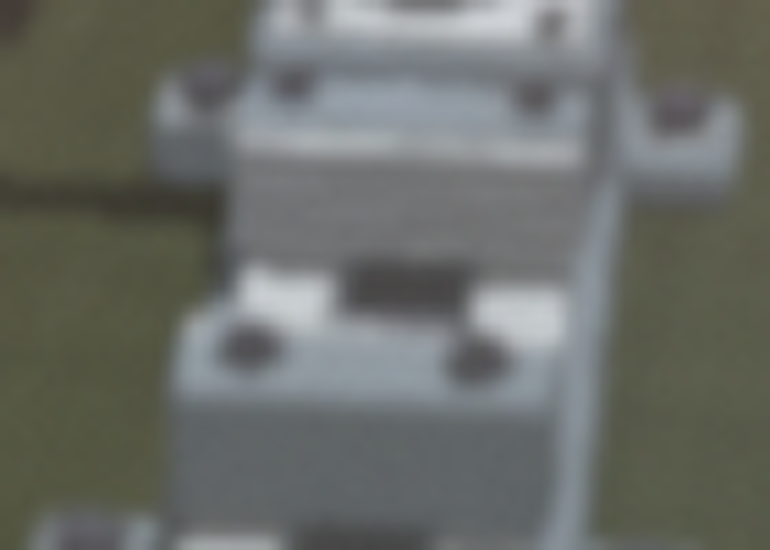

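```bash
python3 - <<'E'
from h import *
c=bot.camera("top"); cs=bot.camera("side")
T=lambda u,v,z:(at(c,(120+u/8,238+v/8),z)*1000).round(1)
S=lambda u,v,z:(at(cs,(290+u/11,300+v/11),z)*1000).round(1)
for z in(.048,.05,.052): print(z,"stop top",T(211,220,z),"mov top",T(440,220,z),"side mov top",S(410,163,z))
print("stop bottom",T(235,220,.022),"mov bottom",S(410,268,.022))
a=ray(c,(120+440/8,238+220/8)),ray(cs,(290+410/11,300+163/11));print(tri(a)*1000)
for z in(.022,):
  print("ways: top", T(330,112,z),T(330,348,z),"stop jaw ends", T(200,95,.05),T(180,350,.05),"mov ends",T(455,95,.05),T(445,352,.05))
E
```

```text
0.048 stop top [472.3 356.1  48. ] mov top [473.1 298.2  48. ] side mov top [471.8 307.2  48. ]
0.05 stop top [472.1 355.3  50. ] mov top [472.8 297.6  50. ] side mov top [471.5 310.7  50. ]
0.052 stop top [471.8 354.5  52. ] mov top [472.6 296.9  52. ] side mov top [471.2 314.3  52. ]
stop bottom [475.6 360.5  22. ] mov bottom [472.5 298.8  22. ]
[473.06782294 299.64662427  43.87557527]
ways: top [503.6 337.9  22. ] [443.5 333.4  22. ] stop jaw ends [503.2 360.6  50. ] [439.9 360.6  50. ] mov ends [503.9 295.9  50. ] [440.5 294.1  50. ]
```

```bash
python3 -m inch '0 0 0 -20 0 -20 0; 0 0 0 -42 0 -40 0; 0 0 0 -42 0 -40 0; 0 0 0 -42 0 -40 0; 0 0 0 -42 0 -40 0; 0 0 0 -42 0 -40 0; 0 0 0 -42 0 -40 0; 0 0 0 -42 0 -40 0; 0 0 0 -42 0 -40 0; 0 0 0 -42 0 -40 0; 0 0 0 -42 0 -40 0; 0 0 0 -42 0 -40 0'
python3 -m inch '0 0 0 -42 0 -40 0; 0 0 0 -42 0 -40 0; 0 9.5 0 -18 0 -18 0; 0 9.5 0 0 0 0 0; 0 9.5 0 0 0 0 0; 0 9.5 0 0 30 0 0; 0 0 0 0 0 0 0; 0 0 0 0 0 0 0'
python3 - <<'E'
from h import *
c=bot.camera("wrist"); cv2.imwrite("pics/w1.png",c["color"])
p,q,o=pose(); print(p,q.as_matrix().round(3),o["joint_pos"],o["clock"])
print(bot.spot_point("doming_block","wrist"))
E
```

```text
clock: 4.35
eef_pos: [0.4346, -0.1554, 0.2315]
tool_rot: [0.585, 0.397, -0.396, -0.585]
ft_force: [0.6, 0.2, 0.7]
grip_width: 0.0853
clock: 5.35
eef_pos: [0.4876, -0.2845, 0.202]
tool_rot: [0.682, 0.186, -0.186, -0.682]
ft_force: [0.5, 0.1, 0.2]
grip_width: 0.0855
[ 0.4878794  -0.28465321  0.2024005 ] [[ 0.862  0.001 -0.506]
 [ 0.506 -0.001  0.862]
 [ 0.001 -1.    -0.001]] [-5.28157235e-01  3.81232527e-01  1.25452903e-01  1.31348941e+00
 -7.82952371e-06  5.11951318e-01] 5.4
[{'point': [316.1, 218.2], 'conf': 0.97}]
```

View pics/w1.png

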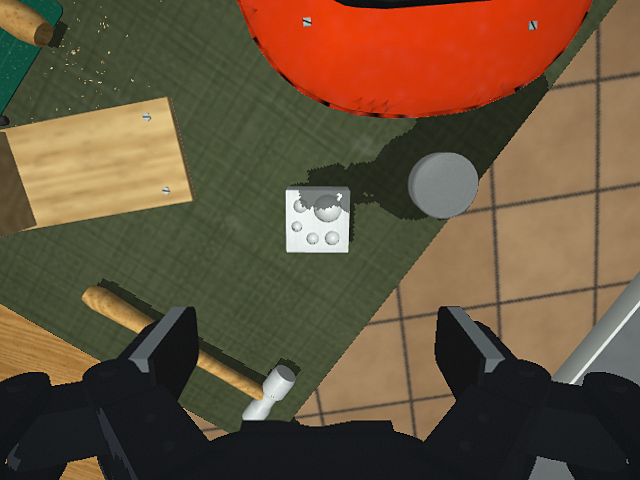

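```bash
python3 - <<'E'
from h import *
c=bot.camera("wrist")
P=np.array([at(c,p,.026)*1000 for p in [(286.5,187),(349,187),(349,252),(286.5,252)]]);print(P.round(1),P.mean(0).round(1))
for i in range(4):
    d=P[(i+1)%4]-P[i];print(np.linalg.norm(d).round(1),np.degrees(np.arctan2(d[1],d[0])).round(1))
p,q,o=pose(); 
d=(np.array([*(P.mean(0)[:2]),0])-p*1000*np.array([1,1,1])); print("tool shift to block, TCP z=0:",q.inv().apply(d).round(1))
for dx in(-57,57): print(proj(c,p+q.apply([dx/1000,.2,0])))
E
```

```text
[[ 452.1 -271.5   26. ]
 [ 495.1 -246.3   26. ]
 [ 523.4 -292.3   26. ]
 [ 478.5 -318.5   26. ]] [ 487.3 -282.1   26. ]
49.8 30.3
53.9 -58.5
52.0 -149.7
53.9 119.2
tool shift to block, TCP z=0: [  0.4 202.5   3. ]
[251.83744171 218.18901171]
[382.35805268 218.07580034]
```

```bash
python3 -m inch '0 0 0 0 50 1.5 0; 0 0 0 0 50 0 0; 0 0 0 0 50 0 0; 0 0 0 0 30 0 0; 0 0 0 0 14 0 0; 0 0 0 0 10 0 0; 0 0 0 0 0 0 0'
python3 -m inch '0 0 0 0 0 0 1; 0 0 0 0 0 0 1; 0 0 0 0 0 0 1; 0 0 0 0 0 0 1; 0 0 0 0 0 0 1'
```

```text
clock: 6.38
eef_pos: [0.4871, -0.2833, -0.0022]
tool_rot: [0.683, 0.185, -0.185, -0.682]
ft_force: [0.4, -0.7, -0.0]
grip_width: 0.0852
clock: 7.0
eef_pos: [0.4878, -0.2835, -0.0013]
tool_rot: [0.683, 0.186, -0.184, -0.682]
ft_force: [0.5, 1.2, 6.2]
grip_width: 0.0508
```

```bash
python3 -m inch '0 0 0 0 0 0 1; 0 0 0 0 -10 0 1; 0 0 0 0 -40 0 1; 0 0 0 0 -50 0 1; 0 0 0 0 -50 0 1; 0 0 0 0 -50 0 1; 0 0 0 0 0 0 1'
python3 - <<'E'
from h import *
c=bot.camera("wrist"); cv2.imwrite("pics/w2.png",c["color"])
c=bot.camera("side"); cv2.imwrite("pics/s2.png",c["color"])
p,q,o=pose(); print(p,q.as_matrix().round(3),o["joint_pos"],o["clock"],o["ft_force"])
E
```

```text
clock: 7.88
eef_pos: [0.4887, -0.2844, 0.2018]
tool_rot: [0.685, 0.187, -0.183, -0.68]
ft_force: [0.3, -0.7, -5.5]
grip_width: 0.0506
[ 0.48590695 -0.28277133  0.19653101] [[ 0.863 -0.001 -0.504]
 [ 0.504  0.001  0.863]
 [-0.001 -1.     0.001]] [-5.26982446e-01  3.81234562e-01  1.10008848e-01  1.30099956e+00
 -1.03449527e-04  5.15112806e-01] 7.975 [-0.27237867 -0.16384373 -4.49480777]
```

View pics/w2.png

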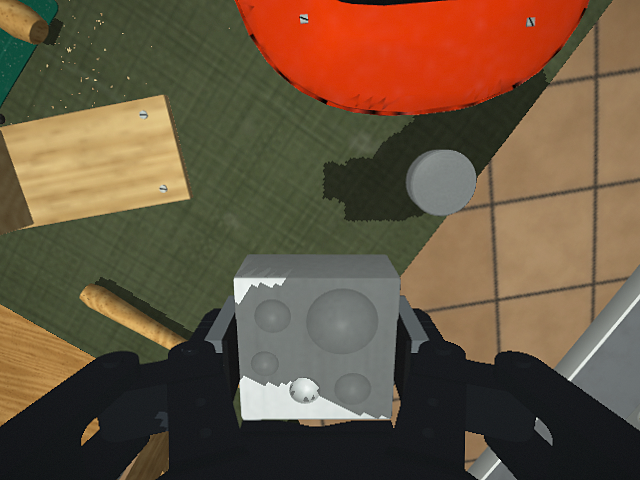

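```bash
python3 - <<'E'
from h import *
c=bot.camera("wrist"); p,q,o=pose(); z=p[2]+.0015+.026; print(p)
for px in [(234,279),(399,279),(241,419),(393,419)]:
    print(px,(q.inv().apply(at(c,px,z)-p)*1000).round(1))
tgt=np.array([.4733,.3286]);y0=np.degrees(np.arctan2(*q.as_matrix()[[1,0],0])); print(y0)
d=np.append(tgt-p[:2],0)*1000; print(q.inv().apply(d), np.linalg.norm(d))
E
```

```text
[ 0.4852193  -0.28236631  0.195241  ]
(234, 279) [-25.9 -27.4  25.2]
(399, 279) [ 25.  -27.5  25.2]
(241, 419) [-26.5 -27.5 -25.9]
(393, 419) [ 25.8 -27.6 -26. ]
30.291547470980024
[297.87893271   1.28167806 533.56199322] 611.0825654977671
```

```bash
python3 -m inch '0 0 0 14 0 27 1; 0 0 0 27 0 48 1; 0 0 0 27 0 48 1; 0 0 0 27 0 48 1; 0 0 0 27 0 48 1; 0 0 0 27 0 48 1; 0 0 0 27 0 48 1; 0 0 0 27 0 48 1; 0 0 0 27 0 48 1; 0 0 0 27 0 48 1; 0 0 0 27 0 48 1; 0 0 0 14 0 26.6 1'
python3 -m inch '0 7.5 0 0 0 0 1; 0 7.5 0 0 0 0 1; 0 7.5 0 0 0 0 1; 0 7.5 0 0 0 0 1; 0 0 0 0 0 0 1; 0 0 0 0 0 0 1; 0 0 0 0 0 0 1'
python3 - <<'E'
from h import *
c=bot.camera("wrist"); cv2.imwrite("pics/w3.png",c["color"])
c=bot.camera("top"); cv2.imwrite("pics/t3.png",c["color"][150:320,90:320])
p,q,o=pose(); print(p,q.as_matrix().round(3),o["joint_pos"],o["clock"],o["ft_force"])
E
```

```text
clock: 9.52
eef_pos: [0.4728, 0.3298, 0.1938]
tool_rot: [0.683, 0.184, -0.188, -0.682]
ft_force: [0.0, -1.0, -5.1]
grip_width: 0.0511
clock: 10.4
eef_pos: [0.4745, 0.3277, 0.1966]
tool_rot: [0.707, 0.002, -0.003, -0.707]
ft_force: [0.5, -0.5, -4.4]
grip_width: 0.051
[0.47464417 0.32788483 0.19710304] [[ 1.    -0.    -0.006]
 [ 0.006 -0.     1.   ]
 [-0.    -1.    -0.   ]] [6.04513260e-01 4.09343718e-01 1.53676332e-01 1.31550732e+00
 2.35572561e-05 2.16955840e+00] 10.5 [ 0.0381351  -0.56496312 -5.7321904 ]
```

View pics/w3.png

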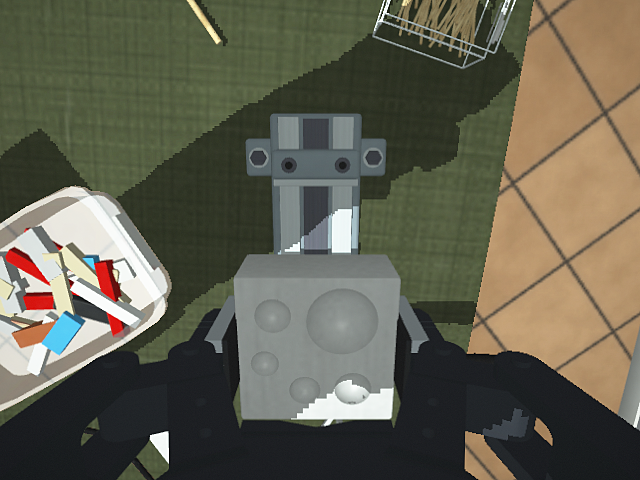

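```bash
python3 - <<'E'
from h import *
c=bot.camera("wrist"); p,q,o=pose(); print(p)
cv2.imwrite("pics/w3c.png",cv2.resize(c["color"][100:260,230:400],None,fx=3.5,fy=3.5,interpolation=cv2.INTER_CUBIC))
for px,z in [((289,165),.052),((343,165),.052),((259,158),.013),((373.5,157.5),.013),((316,186),.044)]: print(px,(at(c,px,z)*1000).round(1))
E
```

```text
[0.47470926 0.32793453 0.19727135]
(289, 165) [453.6 376.4  52. ]
(343, 165) [491.9 376.6  52. ]
(259, 158) [427.1 379.3  13. ]
(373.5, 157.5) [518.8 380.1  13. ]
(316, 186) [472.8 360.7  44. ]
```

View pics/w3c.png

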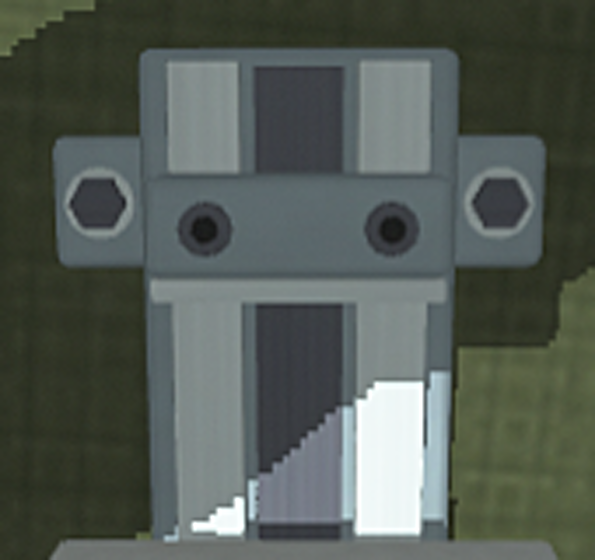

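```bash
python3 -m inch '0 0 0 -1.7 40 0.7 1; 0 0 0 0 50 0 1; 0 0 0 0 37 0 1; 0 0 0 0 10 0 1; 0 0 0 0 0 0 1; 0 0 0 0 0 0 1'
python3 - <<'E'
from h import *
c=bot.camera("wrist"); cv2.imwrite("pics/w4.png",c["color"])
p,q,o=pose(); print(p,o["ft_force"])
c=bot.camera("side"); cv2.imwrite("pics/s4.png",cv2.resize(c["color"][260:380,220:380],None,fx=5,fy=5,interpolation=cv2.INTER_CUBIC))
E
```

```text
clock: 11.3
eef_pos: [0.4746, 0.3297, 0.0625]
tool_rot: [-0.706, -0.003, 0.001, 0.708]
ft_force: [0.6, 1.0, -3.9]
grip_width: 0.0506
[0.47457695 0.32968828 0.06255135] [ 3.61694228e-03  3.71661346e-01 -4.75905326e+00]
```

View pics/w4.png

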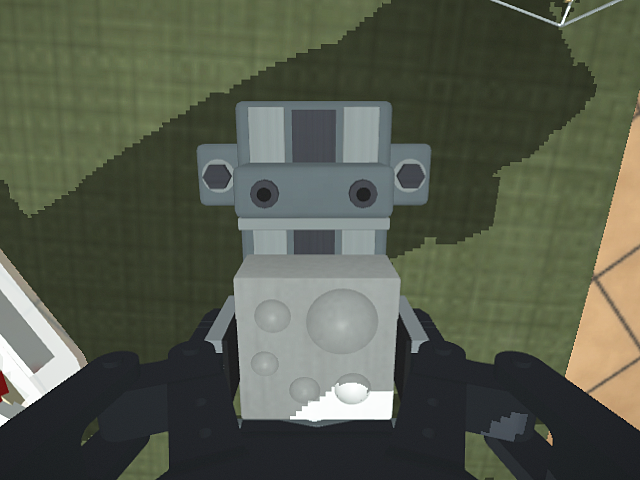

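View pics/s4.png

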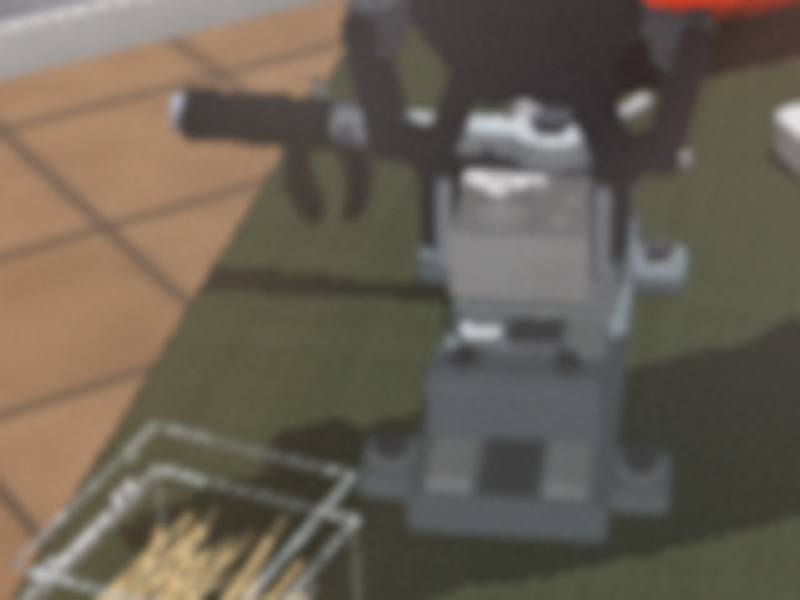

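```bash
python3 - <<'E'
from h import *
c=bot.camera("wrist"); p,q,o=pose(); print(p,q.as_matrix()[:2,0])
for px,z in [((264,194),.052),((363,194),.052),((217.5,176),.013),((411,176),.013),((314,230),.044)]: print(px,(q.inv().apply(at(c,px,z)-p)*1000).round(1))
for px in [(234,279),(399,279),(241,419),(393,419)]:
    print(px,(q.inv().apply(at(c,px,p[2]+.0275)-p)*1000).round(1))
E
```

```text
[0.47413315 0.32942126 0.0621135 ] [0.99998266 0.00517736]
(264, 194) [-21.2  10.1  46.7]
(363, 194) [16.7 10.3 46.6]
(217.5, 176) [-48.2  49.1  50. ]
(411, 176) [44.  49.3 49.9]
(314, 230) [-2.1 18.2 30.6]
(234, 279) [-26.4 -27.5  25.8]
(399, 279) [ 24.1 -27.4  25.7]
(241, 419) [-26.9 -27.6 -24.8]
(393, 419) [ 24.9 -27.5 -25. ]
```

```bash
python3 -m inch '0 0 0 -1.2 12 -0.5 1; 0 0 0 0 14 0 1; 0 0 0 0 10 0 1; 0 0 0 0 2 0 1; 0 0 0 0 0 0 1; 0 0 0 0 0 0 1'
python3 -m inch '0 0 0 0 1 0 1; 0 0 0 0 1 0 1; 0 0 0 0 0 0 1'
```

```text
clock: 12.2
eef_pos: [0.4722, 0.3284, 0.0226]
tool_rot: [-0.707, -0.002, 0.002, 0.707]
ft_force: [-0.2, 0.2, -5.0]
grip_width: 0.051
clock: 12.58
eef_pos: [0.472, 0.3283, 0.0208]
tool_rot: [-0.707, -0.002, 0.002, 0.707]
ft_force: [-0.0, 0.3, -1.2]
grip_width: 0.0509
```

```bash
python3 -m inch '0 0 0 0 0.7 0 1; 0 0 0 0 0 0 1'; python3 -m inch '0 0 0 0 0 0 0.3; 0 0 0 0 0 0 0.2; 0 0 0 0 0 0 0.1; 0 0 0 0 0 0 0.1; 0 0 0 0 0 0 0.1'
python3 - <<'E'
from h import *
c=bot.camera("wrist"); cv2.imwrite("pics/w5.png",c["color"])
p,q,o=pose(); print(p,o["ft_force"],o["grip_width"])
E
```

```text
clock: 12.82
eef_pos: [0.4721, 0.3283, 0.0208]
tool_rot: [-0.707, -0.002, 0.002, 0.707]
ft_force: [-3.4, -1.4, 6.0]
grip_width: 0.0512
clock: 13.45
eef_pos: [0.4719, 0.3281, 0.0195]
tool_rot: [0.707, 0.002, -0.002, -0.707]
ft_force: [0.0, 0.3, -0.2]
grip_width: 0.0767
[0.47183061 0.32812583 0.01952641] [-0.08640899 -0.36506315  0.09404212] 0.07682091990292127
```

View pics/w5.png

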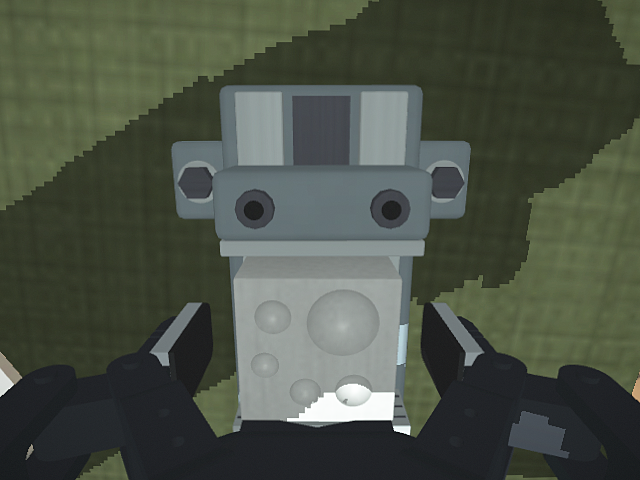

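```bash
python3 - <<'E'
from h import *
c=bot.camera("wrist"); p,q,o=pose(); print(p,q.as_matrix()[:2,0])
for px,z in [((254.5,209),.052),((390,209),.052),((220,255),.044),((424.5,255),.044),((235,279),.048),((401,279),.048),((240,419),.048),((395,419),.048)]: print(px,z,(q.inv().apply(at(c,px,z)-p)*1000).round(1),(at(c,px,z)*1000).round(1))
c=bot.camera("top")
cv2.imwrite("pics/t5.png",cv2.resize(c["color"][238:298,120:220],None,fx=8,fy=8,interpolation=cv2.INTER_CUBIC))
E
```

```text
[0.47182598 0.32811852 0.01951758] [0.99998679 0.00513852]
(254.5, 209) 0.052 [-18.6 -32.5  48.2] [452.9 376.2  52. ]
(390, 209) 0.052 [ 19.1 -32.5  48.1] [490.6 376.4  52. ]
(220, 255) 0.044 [-31.1 -24.5  32.5] [440.5 360.4  44. ]
(424.5, 255) 0.044 [ 31.9 -24.5  32.4] [503.6 360.7  44. ]
(235, 279) 0.048 [-26.1 -28.5  26.1] [445.6 354.1  48. ]
(401, 279) 0.048 [ 24.2 -28.5  26. ] [495.8 354.3  48. ]
(240, 419) 0.048 [-27.3 -28.5 -24. ] [444.7 303.9  48. ]
(395, 419) 0.048 [ 25.  -28.5 -24.1] [497.  304.1  48. ]
```

View pics/t5.png

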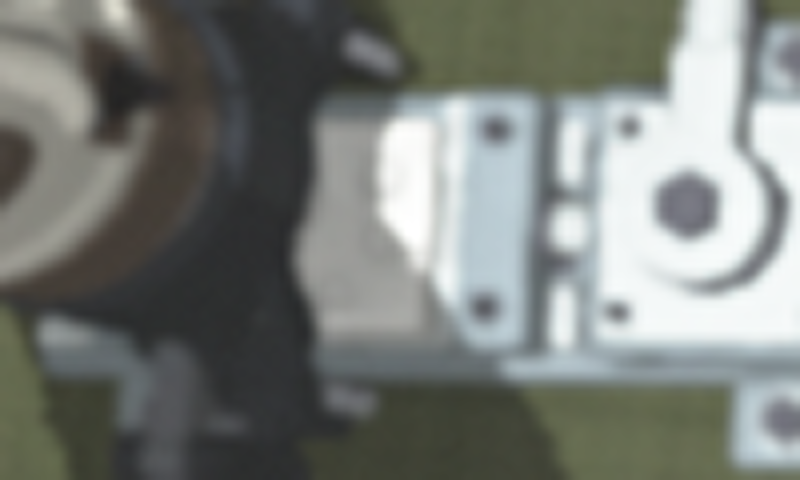

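```bash
python3 -m inch '0 0 0 0 -8 0 0; 0 0 0 0 -30 0 0; 0 0 0 0 -50 0 0; 0 0 0 0 -52 0 0; 0 0 0 40 0 -35 0; 0 0 0 41 0 -35 0; 0 0 0 40 0 -34.8 0; 0 -10 0 0 0 0 0.5; 0 -10 0 0 0 0 0.5; 0 -10 0 0 0 0 0.5; 0 -10 0 0 0 0 0.5; 0 -10 0 0 0 0 0.5'
python3 -m inch '0 -10 0 0 0 0 0.5; 0 -10 0 0 0 0 0.5; 0 -10 0 0 0 0 0.5; 0 -7.4 0 0 0 0 0.5; 0 0 0 0 0 0 0.5; 0 0 0 0 0 0 0.5'
python3 - <<'E'
from h import *
c=bot.camera("wrist"); cv2.imwrite("pics/w6.png",c["color"])
p,q,o=pose(); print(p,q.as_matrix().round(3),o["ft_force"],o["grip_width"],o["joint_pos"],o["clock"])
c=bot.camera("side"); cv2.imwrite("pics/s6.png",cv2.resize(c["color"][220:380,180:380],None,fx=4,fy=3.75,interpolation=cv2.INTER_CUBIC))
c=bot.camera("top"); cv2.imwrite("pics/t6.png",cv2.resize(c["color"][170:310,110:310],None,fx=4,fy=4,interpolation=cv2.INTER_CUBIC))
E
```

```text
clock: 15.1
eef_pos: [0.5934, 0.224, 0.1602]
tool_rot: [0.639, 0.302, -0.302, -0.639]
ft_force: [0.4, -0.3, -0.1]
grip_width: 0.0425
clock: 15.85
eef_pos: [0.5934, 0.224, 0.1599]
tool_rot: [0.51, 0.489, -0.489, -0.51]
ft_force: [0.2, -0.8, 0.3]
grip_width: 0.0425
[0.5933977  0.22398611 0.15985877] [[ 0.042  0.    -0.999]
 [ 0.999  0.     0.042]
 [ 0.    -1.    -0.   ]] [ 0.04905631 -0.28521904 -0.2020957 ] 0.042679420797318866 [ 3.60932815e-01  5.43661641e-01  2.69893141e-01  1.29676544e+00
 -8.18321420e-06  4.02559993e-01] 15.9
```

View pics/w6.png

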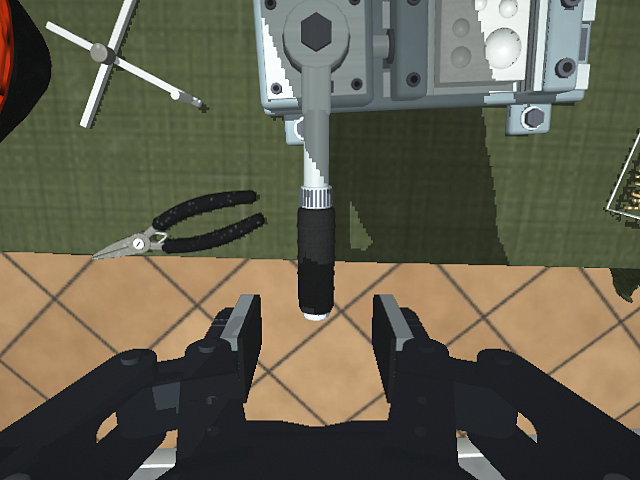

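View pics/s6.png

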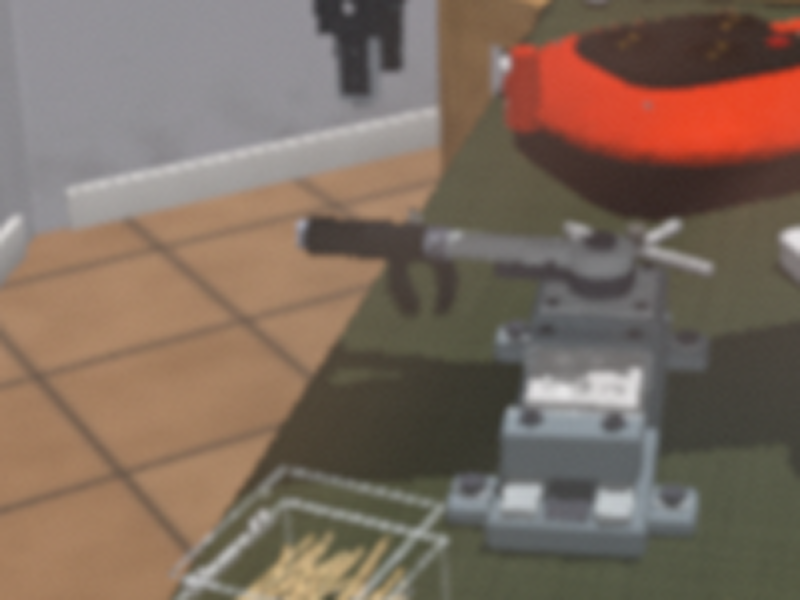

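View pics/t6.png

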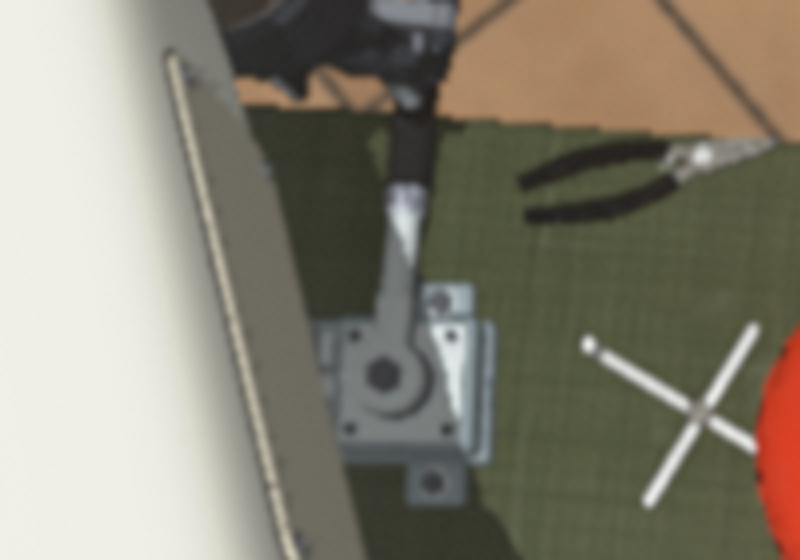

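```bash
python3 - <<'E'
from h import *
c=bot.camera("wrist"); p,q,o=pose()
for px,z in [((316.5,33),.078),((315,197),.069),((316,260),.069),((316,313),.069),((188,220),.006)]: print(px,(q.inv().apply(at(c,px,z)-p)*1000).round(1),(at(c,px,z)*1000).round(1))
E
```

```text
(316.5, 33) [  1.1  81.6 119.8] [473.7 229.9  78. ]
(315, 197) [ 0.1 90.6 34.1] [559.3 225.5  69. ]
(316, 260) [ 0.6 90.6 -4.5] [597.9 224.4  69. ]
(316, 313) [  0.6  90.6 -39.8] [633.1 222.9  69. ]
(188, 220) [-96.3 153.6   7.7] [581.8 128.    6. ]
```

```bash
python3 -m inch '0 0 0 0 30 0 0.5; 0 0 0 0 40 0 0.5; 0 0 0 0 30 0 0.5; 0 0 0 0 14 0 0.5; 0 0 0 0 0 0 0.5; 0 0 0 0 0 0 0.5'; python3 -m inch '0 0 0 -4 0 0 0.5; 0 0 0 -3 0 0 0.5; 0 0 0 0 0 0 0.5'
```

```text
clock: 16.8
eef_pos: [0.5945, 0.2244, 0.0471]
tool_rot: [0.51, 0.491, -0.489, -0.51]
ft_force: [0.7, -1.0, 0.0]
grip_width: 0.0427
clock: 17.18
eef_pos: [0.5933, 0.2166, 0.0461]
tool_rot: [0.51, 0.49, -0.489, -0.51]
ft_force: [0.3, 0.2, 0.4]
grip_width: 0.0427
```

```bash
python3 -m inch '0 0 0 -2.5 0 0 0.5; 0 1.5 0 -3.1 0 0.3 0.5; 0 1.5 0 -3.1 0 0.3 0.5; 0 1.5 0 -3.1 0 0.3 0.5; 0 1.5 0 -3.1 0 0.3 0.5; 0 1.5 0 -3.1 0 0.3 0.5'; cat > st.py <<'E'
from h import *
p,q,o=pose(); M=q.as_matrix(); cam=np.array([.4735,.2292])
yaw=np.degrees(np.arctan2(M[1,0],M[0,0]))
r=np.append(p[:2]-cam,0); 
f=q.inv().apply(o["ft_force"]); t=q.inv().apply(r*1000)
print("t",o["clock"],"yaw",yaw.round(2),"tool-from-cam x,z",t[[0,2]].round(1),"pz",p[2].round(4),"F tool",f.round(1),"w",round(o["grip_width"],4),"j",np.array(o["joint_pos"]).round(2))
E
python3 st.py
```

```text
clock: 17.92
eef_pos: [0.5903, 0.2015, 0.0457]
tool_rot: [-0.54, -0.457, 0.454, 0.542]
ft_force: [0.8, 6.2, -1.4]
grip_width: 0.0425
t 17.925 yaw 80.21 tool-from-cam x,z [  -7.4 -119.8] pz 0.0457 F tool [6.2 1.5 0.3] w 0.0425 j [0.33 0.61 0.07 1.03 0.   0.5 ]
```

```bash
R='x'; python3 -m inch '0 1.5 0 -3.1 0 0.25 0.5; 0 1.5 0 -3.1 0 0.25 0.5; 0 1.5 0 -3.1 0 0.25 0.5; 0 1.5 0 -3.1 0 0.25 0.5; 0 1.5 0 -3.1 0 0.25 0.5; 0 1.5 0 -3.1 0 0.25 0.5; 0 1.5 0 -3.1 0 0.25 0.5; 0 1.5 0 -3.1 0 0.25 0.5; 0 1.5 0 -3.1 0 0.25 0.5; 0 1.5 0 -3.1 0 0.25 0.5'; python3 st.py;  python3 -m inch '0 1.5 0 -3.1 0 0.25 0.5; 0 1.5 0 -3.1 0 0.25 0.5; 0 1.5 0 -3.1 0 0.25 0.5; 0 1.5 0 -3.1 0 0.25 0.5; 0 1.5 0 -3.1 0 0.25 0.5; 0 1.5 0 -3.1 0 0.25 0.5'; python3 st.py
python3 - <<'E'
from h import *
c=bot.camera("wrist"); cv2.imwrite("pics/w7.png",c["color"])
E
```

```text
clock: 19.18
eef_pos: [0.5794, 0.1726, 0.0457]
tool_rot: [-0.595, -0.382, 0.38, 0.597]
ft_force: [1.6, 6.3, -1.5]
grip_width: 0.0429
t 19.175 yaw 65.21 tool-from-cam x,z [  -7.  -119.9] pz 0.0457 F tool [6.3 1.6 1.2] w 0.0429 j [0.29 0.58 0.01 1.   0.   0.72]
clock: 19.92
eef_pos: [0.5694, 0.1569, 0.0457]
tool_rot: [-0.623, -0.334, 0.332, 0.625]
ft_force: [2.1, 6.3, -3.0]
grip_width: 0.0425
t 19.925 yaw 56.21 tool-from-cam x,z [  -6.7 -119.9] pz 0.0457 F tool [6.4 3.  1.8] w 0.0425 j [ 0.27  0.55 -0.03  0.98  0.    0.86]
```

View pics/w7.png

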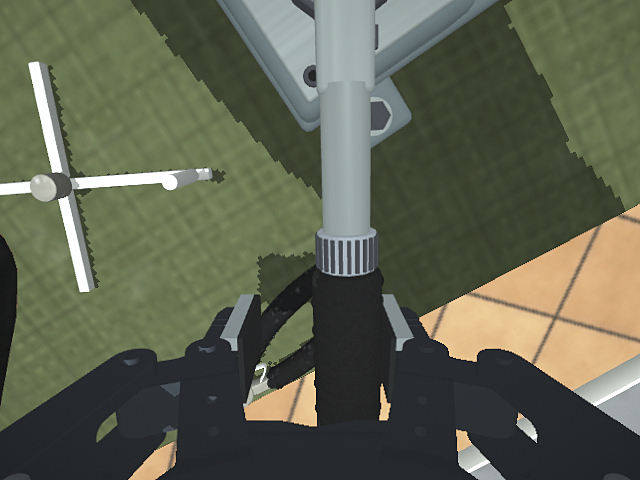

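```bash
python3 -m inch '0 1.5 0 -3.1 0 0.2 0.5; 0 1.5 0 -3.1 0 0.2 0.5; 0 1.5 0 -3.1 0 0.2 0.5; 0 1.5 0 -3.1 0 0.2 0.5'; python3 st.py;  python3 -m inch '0 1.5 0 -3.1 0 0.2 0.5; 0 1.5 0 -3.1 0 0.2 0.5';  python3 st.py;  python3 -m inch '0 1.5 0 -3.1 0 0.2 0.5; 0 1.5 0 -3.1 0 0.2 0.5';  python3 st.py
```

```text
clock: 20.48
eef_pos: [0.5614, 0.1474, 0.0457]
tool_rot: [-0.639, -0.301, 0.299, 0.642]
ft_force: [1.6, 7.1, -2.5]
grip_width: 0.0428
t 20.475 yaw 50.21 tool-from-cam x,z [  -6.6 -119.9] pz 0.0457 F tool [6.5 2.6 3.3] w 0.0428 j [ 0.25  0.54 -0.06  0.97  0.    0.95]
clock: 20.72
eef_pos: [0.5571, 0.1431, 0.0457]
tool_rot: [-0.647, -0.284, 0.282, 0.649]
ft_force: [1.8, 6.0, -2.8]
grip_width: 0.043
t 20.725 yaw 47.22 tool-from-cam x,z [  -6.4 -119.9] pz 0.0457 F tool [5.6 2.8 2.8] w 0.043 j [ 0.25  0.53 -0.08  0.96  0.    1.  ]
clock: 20.98
eef_pos: [0.5526, 0.1389, 0.0457]
tool_rot: [-0.654, -0.267, 0.265, 0.656]
ft_force: [1.9, 7.8, -2.3]
grip_width: 0.0426
t 20.975 yaw 44.22 tool-from-cam x,z [  -6.3 -119.9] pz 0.0457 F tool [6.7 2.3 4.3] w 0.0426 j [ 0.24  0.52 -0.1   0.95  0.    1.04]
```

```bash
for i in 1; do python3 -m inch '0 1 0 -2.1 0 0.5 0.5; 0 1 0 -2.1 0 0.5 0.5'; python3 st.py;  python3 -m inch '0 1 0 -2.1 0 0.5 0.5; 0 1 0 -2.1 0 0.5 0.5';  python3 st.py; done | grep tool-
```

```text
t 21.225 yaw 42.21 tool-from-cam x,z [  -6.2 -119.8] pz 0.0458 F tool [6.4 3.4 1.7] w 0.0424 j [ 0.24  0.51 -0.11  0.95  0.    1.08]
t 21.475 yaw 40.18 tool-from-cam x,z [  -6.  -119.7] pz 0.0458 F tool [ 6.5  4.8 -0.2] w 0.0425 j [ 0.24  0.5  -0.12  0.94  0.    1.11]
```

```bash
(python3 -m inch '0 1 0 -2.1 0 0.2 0.5; 0 1 0 -2.1 0 0.2 0.5'; python3 st.py;  python3 -m inch '0 1 0 -2.1 0 0.2 0.5; 0 1 0 -2.1 0 0.2 0.5';  python3 st.py)| grep tool-
```

```text
t 21.725 yaw 38.18 tool-from-cam x,z [  -6.  -119.7] pz 0.0458 F tool [6.3 4.2 0.2] w 0.0429 j [ 0.24  0.5  -0.13  0.94  0.    1.14]
t 21.975 yaw 36.17 tool-from-cam x,z [  -6.  -119.7] pz 0.0458 F tool [6.  4.2 0.4] w 0.0428 j [ 0.23  0.49 -0.14  0.93  0.    1.17]
```

```bash
(python3 -m inch '0 1 0 -2.1 0 0.2 0.5; 0 1 0 -2.1 0 0.2 0.5';  python3 st.py)| grep tool-
```

```text
t 22.225 yaw 34.17 tool-from-cam x,z [  -6.  -119.7] pz 0.0458 F tool [ 6.3  4.7 -0.5] w 0.0431 j [ 0.23  0.48 -0.15  0.93  0.    1.21]
```

```bash
(python3 -m inch '0 1 0 -2.1 0 0.2 0.5; 0 1 0 -2.1 0 0.2 0.5';  python3 st.py)| grep tool-
```

```text
t 22.475 yaw 32.18 tool-from-cam x,z [  -5.1 -119.6] pz 0.046 F tool [10.   7.   1.5] w 0.0425 j [ 0.23  0.48 -0.17  0.92  0.    1.24]
```

```bash
(python3 -m inch '0 1 0 -2.1 0 0.2 0.5; 0 1 0 -2.1 0 0.2 0.5';  python3 st.py)| grep tool-
```

```text
t 22.725 yaw 30.19 tool-from-cam x,z [  -4.5 -119.5] pz 0.0461 F tool [9.9 7.4 0.3] w 0.0427 j [ 0.23  0.47 -0.18  0.92  0.    1.27]
```

```bash
(python3 -m inch '0 1 0 -2.1 0 0.2 0.5; 0 1 0 -2.1 0 0.2 0.5';  python3 st.py)| grep tool-
```

```text
t 22.975 yaw 28.17 tool-from-cam x,z [  -5.1 -119.6] pz 0.046 F tool [ 7.   4.8 -0.2] w 0.043 j [ 0.23  0.46 -0.19  0.91  0.    1.31]
```

```bash
python3 -m inch '0 0 0 0 0 0 0.5; 0 0 0 0 0 0 0.5' | grep -v grip; python3 st.py; python3 -m inch '0 0 0 2 0 0 0.5; 0 0 0 3 0 0 0.5; 0 0 0 2 0 0 0.3; 0 0 0 0 0 0 0.2; 0 0 0 0 0 0 0.2; 0 0 0 0 0 0 0.2';python3 st.py
python3 - <<'E'
from h import *
c=bot.camera("wrist"); cv2.imwrite("pics/w8.png",c["color"])
E
```

```text
clock: 23.22
eef_pos: [0.5249, 0.121, 0.046]
tool_rot: [-0.685, -0.174, 0.17, 0.686]
ft_force: [6.6, 2.6, -4.4]
t 23.225 yaw 28.18 tool-from-cam x,z [  -5.8 -119.6] pz 0.046 F tool [ 7.1  4.5 -0.8] w 0.0428 j [ 0.23  0.46 -0.19  0.91  0.    1.3 ]
clock: 23.98
eef_pos: [0.5281, 0.1229, 0.0455]
tool_rot: [0.686, 0.172, -0.172, -0.686]
ft_force: [0.4, 0.4, 0.8]
grip_width: 0.068
t 23.975 yaw 28.18 tool-from-cam x,z [  -2.1 -119.5] pz 0.0455 F tool [ 0.5 -0.8  0.2] w 0.068 j [ 0.23  0.47 -0.17  0.93 -0.    1.31]
```

View pics/w8.png

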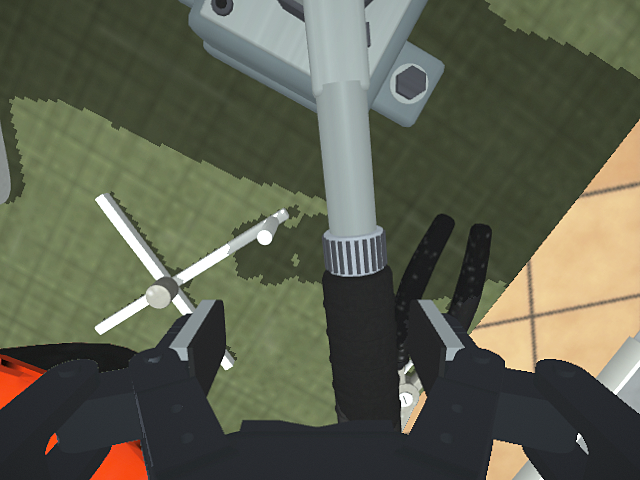

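```bash
python3 -m inch '0 0 0 0 -20 0 0.2; 0 0 0 0 -40 0 0.2; 0 0 0 0 -50 0 0.2; 0 0 0 0 -40 0 0.2; 0 0 0 0 0 -50 0.2; 0 0 0 0 0 -50 0.2; 0 0 0 0 0 0 0.2'
python3 - <<'E'
from h import *
c=bot.camera("wrist"); cv2.imwrite("pics/w9.png",c["color"])
c=bot.camera("top"); cv2.imwrite("pics/t9.png",c["color"]); 
c=bot.camera("side"); cv2.imwrite("pics/s9.png",cv2.resize(c["color"][260:380,220:380],None,fx=5,fy=5,interpolation=cv2.INTER_CUBIC))
E
python3 st.py
```

```text
clock: 24.9
eef_pos: [0.5768, 0.0321, 0.1955]
tool_rot: [0.687, 0.171, -0.17, -0.686]
ft_force: [0.1, -0.3, 0.7]
grip_width: 0.0685
t 25.05 yaw 28.19 tool-from-cam x,z [  -2.  -218.9] pz 0.1953 F tool [0.6 0.6 0. ] w 0.0684 j [0.06 0.41 0.15 1.31 0.   1.14]
```

View pics/w9.png

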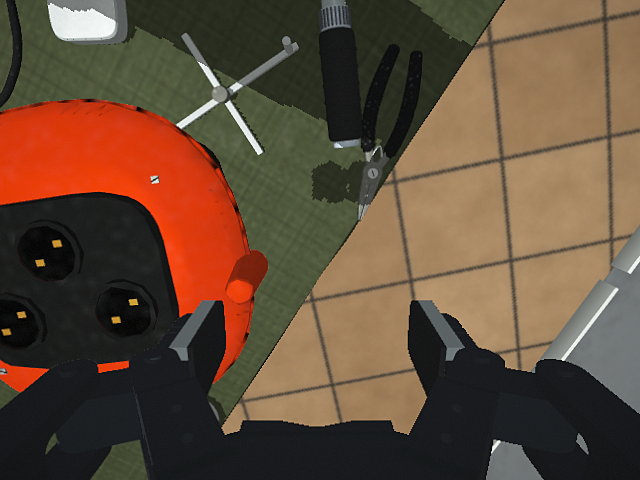

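View pics/t9.png

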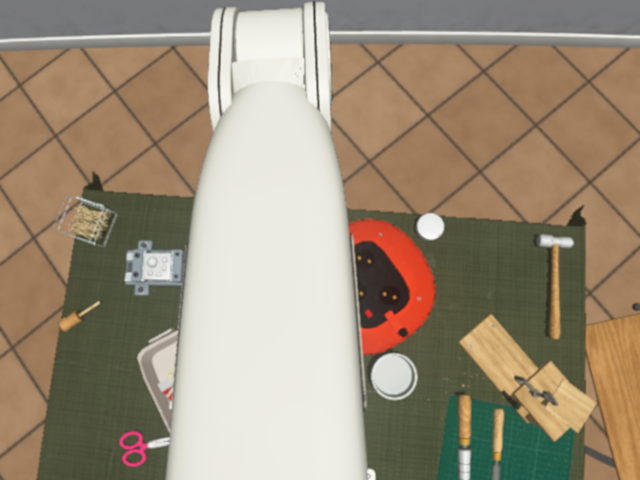

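View pics/s9.png

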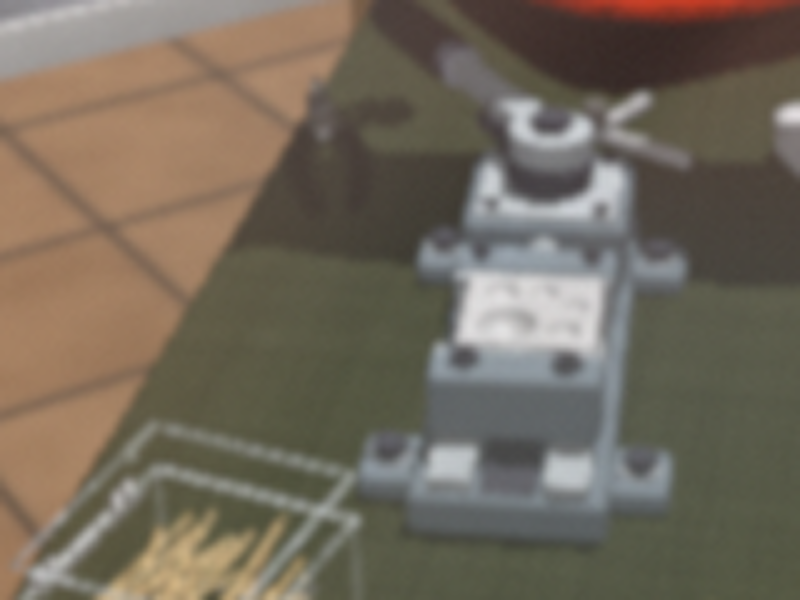

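```bash
python3 - <<'E'
from h import *
c=bot.camera("wrist")
for px,z in [((373,173),.012),((360,220),.006),((394,48),.008),((335,10),.069),((343,135),.069)]: print((at(c,px,z)*1000).round(1))
# earlier view w6: pose then
E=np.array(c["extrinsics"]); p,q,o=pose()
T=np.eye(4);T[:3,:3]=q.as_matrix();T[:3,3]=p; X=E@T
p0=np.array([.5934,.22399,.15986]);T0=np.eye(4);T0[:3,:3]=R.from_quat([.51,.489,-.489,-.51]).as_matrix();T0[:3,3]=p0
c0=dict(c);c0["extrinsics"]=X@np.linalg.inv(T0)
for px,z in [((139,243),.012),((94,258),.006),((266,218),.008),((258,195),.008)]: print("before",(at(c0,px,z)*1000).round(1))
a=(at(c,(335,10),.069)-at(c,(343,135),.069));b=(at(c,(343,135),.069)-np.array([.4735,.2292,.069]));print(np.degrees(np.arctan2(b[1],b[0])), np.linalg.norm(b))
E
```

```text
[595.6  92.1  12. ]
[606.7  52.8   6. ]
[563.1 181.2   8. ]
[516.8 166.6  69. ]
[556.8 104.5  69. ]
before [596.5  88.7  12. ]
before [608.5  48.2   6. ]
before [582.5 185.7   8. ]
before [565.  181.1   8. ]
-56.26992953609701 0.14997059015725575
```

```bash
python3 - <<'E'
from workcell import bot
print(bot.job_done())
E
```

```text
the job is handed in; nothing more can be done
None
```

The doming block is clamped in the vice, cups up and square. I stopped the lever just past its click, let go, and handed the job in at about 25 s.

- **Placing:** After I let go, the wrist camera showed the block on the bed and square to the jaws. It was about 1 mm off centre across the vice, which I left. Gaps were about 4 mm to the moving jaw and 6 mm to the stop jaw.
- **Clamping:** I pulled with one finger pad, at most about 25 mm/s, and did not grip the lever. The pull stayed near 6.3 N while the jaw travelled and rose to about 10 N. It then fell to 7 N, which I took as the click and give, so I stopped there. By camera the lever had turned about 55°.
- **Letting go:** I backed off until the contact force was zero, then lifted the gripper clear. In the side view the block still sat between the jaws.
- **Tools:** I saw nothing disturbed. Two marked points on the nippers measured 3 to 5 mm different before and after, while the handle end agreed. I put this down to picking and calibration error, because the fingers stayed about 35 mm or more above them, but I did not check further.

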